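# Show which caster wheel goes into the empty fork

## Robot

A 6-joint arm with a two-finger parallel gripper is mounted at the origin on the work surface. World frame = base frame: x ahead of the robot, y to its left, z up, the work surface at z = 0. Lengths are in m, angles in rad, forces in N, time in s.
With the tool pointing down it reaches from about 0.225 to 0.725 m from the base axis. Payload 3.1 kg.
Tool frame: the origin (TCP) lies at the very end of the fingers, on their centre line; the grasp point (between the pads) lies 19 mm behind it; z points along the fingers, y is the line along which they close (so a half turn about z gives the same grasp; the last joint's range is limited). The gripper opens to 85 mm and grips with 20 to 120 N. Pads are 22 mm wide; open, the fingers measure 114 mm over their backs; the gripper's body (76 mm by 85 mm) begins 54 mm behind the grasp point. The pads swing forward as they close: fully open they stand 13 mm farther back than shut.
Start: joints at [-0.128, 0.048, 0.099, 1.622, 0, 1.443], TCP at [0.525, -0, 0.231] pointing down, gripper open.
Joint ranges: [-2.91, 2.91], [-0.99, 1.94], [-1.21, 1.42], [-2.12, 2.29], [-1.49, 1.47], [-3.14, 3.14]. Speed limits (rad/s): [2.79, 2.79, 3.14, 3.14, 3.14, 3.14].

## Interface

Orientations are given as a 3x3 rotation matrix whose columns are the frame's x, y, z axes.
In Python, from rig import get_state, read_camera, calibration, close_job gives the robot as it stands.
- The arm moves only by the tool apply_moves, never from a script. Its argument "plan" is a list of rows, each a list of 2 entries, a list of its own where there are three numbers: the shift along the tool's x, y, z in mm, then the turn about the tool's z in rad. A call has 1 to 20 rows; each row is the pose to reach, as a shift and turn from the pose commanded when the call began, along the tool's axes at that moment; what a row does not reach only later rows make up. A row lasts 1/12 s, in which the tool goes at most 41.7 mm and 7.16 degrees, less where a joint would pass 70% of its speed; a pose out of reach is approached as far as the arm can. A call with a gripper value outside its range is refused whole. "claw" is the finger opening in mm, from 0 to 85.4, set as the call begins (left out, the last holds). The fingers move at their own pace and stop on an object; "grip_force" is the grip in N (left out, the last holds). Time passes only in rows, so rows that repeat a pose let the fingers close. It gives the time, the measured TCP pose, the force, the opening and the grip force at its end, in the units of the state.
- get_state(): the state, without advancing time (a new reading comes with each control period).
- read_camera(name): name is "scene" or "side" or "wrist"; returns the picture (400x640x3 uint8, red, green, blue); there is no depth.
- calibration(name): a dict with "mtx" (3x3 intrinsics, pixels), "view" (4x4, takes a point from world to camera coordinates); the wrist camera has in their place "hand_eye" (4x4, takes a point from camera to tool coordinates, whose origin is the TCP and whose axes are the flange's). Camera axes: x right, y down, z forward; pixel columns grow to the right and rows downward; lengths in m; the calibration is good to about 2 mm. A picture is of the moment at which its call begins: read the wrist's pose just before it. calibration takes no time and is no camera call.
- close_job(): hands the job in; it is judged then, once.
The state is a dict: "clock": time; "joints": joint angles; "dq": joint speeds; "effort": joint torques, N m; "tool_pos": TCP position; "orientation": TCP orientation; "wrist_force": force on the tool from outside, world axes, zero at the start; "wrist_torque": the same for the moment, N m; "finger_gap": finger opening in m; "gripper_force": force on a finger pad.
Only numpy, scipy, OpenCV 4.12 (cv2) and the standard library are available. Lean on these libraries where they do the work, as an engineer would, in place of code of your own. Each camera call takes 0.05 s, during which the arm holds its last target. There are 200 camera calls.

## Task

Show the apprentice which wheel to fit and where: first point from above at the middle of the largest of the three loose wheels lying on the bench, with the fingertips two to three centimetres above it, and stay there for two seconds; then point in the same way at the open top of the empty caster fork, between the ends of its two legs, for two seconds. Touch nothing at all, do not point at the other wheels or at the fork that already has a wheel, and finish with the fingertips raised at least 12 cm above and clear of the wheels and forks.

Things in the scene. Friction and masses are not known exactly. Their poses are not given: they have to be found in the camera images.
- wheel_large_top (a point): Centre of the upper face of the hub of the largest loose caster wheel: diameter 125 mm, 30 mm thick, black tyre and grey five-spoked hub, lying flat on the bench, so this point is 30 mm above the bench. Its z axis points up.
- wheel_medium_top (a point): The same point on the middle-sized loose wheel: diameter 100 mm, 30 mm thick, otherwise alike, lying flat on the bench. To be left alone.
- wheel_small_top (a point): The same point on the smallest loose wheel: diameter 75 mm, 30 mm thick, otherwise alike, lying flat on the bench. To be left alone.
- fork_empty_top (a point): Centre of the open top of the empty caster fork, midway between the upper ends of its two legs and level with them, 130 mm above the bench. The bare aluminium fork stands upside down, fixed in a dark steel block 80 x 80 x 28 mm; its two upright legs, each 30 mm along x and 6 mm thick, stand along this frame's y axis with a 42 mm gap between them. Its z axis points up.
- fork_fitted_top (a point): Topmost point of the wheel in the other fork, 177.5 mm above the bench. An identical fixed fork and block that already carries an upright 125 mm wheel; the wheel's axle, 70 mm long, runs along this frame's y axis. To be left alone.
- screwdriver: A screwdriver about 200 mm long, lying loose on the bench along its x axis; origin below its middle. To be left alone.
- jar: A closed white jar with a black lid, diameter 60 mm, 75 mm tall, standing loose on the bench; origin at the centre of its underside. To be left alone.
Mind the look-alikes: they are no part of the job. Leave any blue or pink look-alike of the part that bears wheel_small_top alone.

How it is judged:
By the outcome, as a careful person would: the job done as asked, in the order asked, and still so for the second after the job is handed in, with the robot touching nothing.
It also fails if it takes over 48 s, if anything falls off the work surface, if the arm or the gripper's body presses on something with over 40 N, if the wrist force passes 120 N, or if a joint passes its speed limit or range.

## Working session

There is one attempt and no reset: what is moved stays moved. The work goes in short steps, Python scripts to look and compute and a tool call to move; the robot and the scene stay as the last step left them, time stands still between calls to the robot, and variables do not carry over. Pictures are saved under pics/ and viewed, at most 10 in all, crops included, and the job is handed in when it is done.

Besides the shell and the picture viewer there is one more tool, called in YAML: its name, and indented under it one key for each argument. apply_moves: Moves the arm, as the interface text tells. Its arguments: {"type":"object","properties":{"plan":{"type":"array"},"claw":{"type":"number"},"grip_force":{"type":"number"}},"required":["plan"]}

```bash
mkdir -p pics; python3 - <<'E'
from rig import *
import cv2,numpy as np
s=get_state();print(s['clock'],s['tool_pos'],np.round(s['orientation'],3).tolist())
for n in ['scene','side','wrist']:
    cv2.imwrite(f'pics/{n}0.png',read_camera(n)[:,:,::-1]);print(n,{k:np.round(v,3).tolist() for k,v in calibration(n).items()})
E
```

```text
0.0 [5.24387760e-01 5.19714312e-05 2.30098394e-01] [[0.0, 1.0, -0.002], [1.0, -0.0, 0.0], [0.0, -0.002, -1.0]]
scene {'mtx': [[427.829, 0.0, 312.422], [0.0, 427.829, 201.56], [0.0, 0.0, 1.0]], 'view': [[0.882, 0.471, 0.004, -0.45], [0.385, -0.717, -0.582, -0.139], [-0.271, 0.515, -0.813, 1.384], [0.0, 0.0, 0.0, 1.0]]}
side {'mtx': [[407.29, 0.0, 323.077], [0.0, 407.29, 201.372], [0.0, 0.0, 1.0]], 'view': [[-0.966, -0.259, 0.022, 0.48], [-0.198, 0.678, -0.708, 0.174], [0.168, -0.688, -0.706, 1.253], [0.0, 0.0, 0.0, 1.0]]}
wrist {'mtx': [[345.723, 0.0, 321.866], [0.0, 345.723, 202.522], [0.0, 0.0, 1.0]], 'hand_eye': [[-0.0, -0.963, -0.271, 0.071], [1.0, 0.0, -0.001, 0.0], [0.001, -0.271, 0.963, -0.142], [0.0, 0.0, 0.0, 1.0]]}
```

View pics/scene0.png

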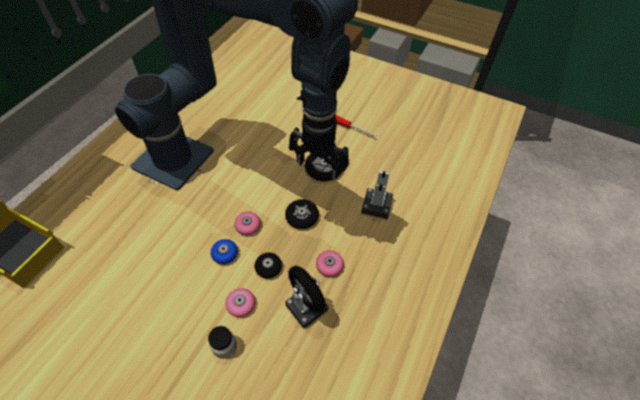

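View pics/side0.png

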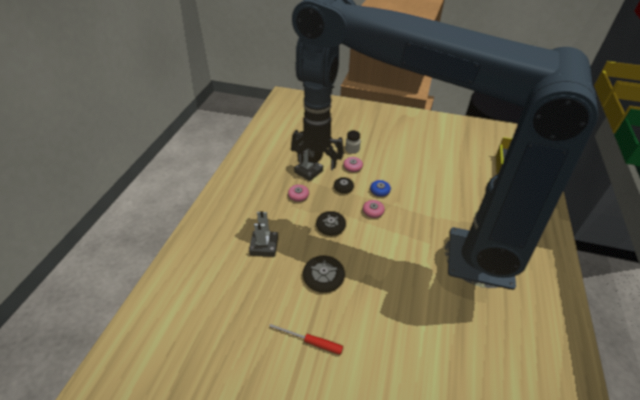

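The scene view shows the large wheel at (322,165), partly under the gripper, the medium at (302,213), the small at (268,265), the empty fork at (378,190) and the fitted fork at (305,297). The side view shows the large wheel at (323,273), the medium at (331,223) and the empty fork at (263,235). The wrist picture comes next, with the fork enlarged.

```bash
cat > h.py <<'E'
from rig import *
import cv2,numpy as np
def ray(n,uv,st=None):
    c=calibration(n)
    if n=='wrist':
        T=np.eye(4);T[:3,:3]=st['orientation'];T[:3,3]=st['tool_pos'];M=T@np.array(c['hand_eye'])
    else: M=np.linalg.inv(c['view'])
    return M[:3,3],M[:3,:3]@np.linalg.inv(c['mtx'])@np.array([*uv,1.])
def plane(n,uv,z,st=None):
    o,d=ray(n,uv,st);return o+d*(z-o[2])/d[2]
def tri(rays):
    A=0;b=0
    for o,d in rays:
        d=d/np.linalg.norm(d);P=np.eye(3)-np.outer(d,d);A=A+P;b=b+P@o
    p=np.linalg.solve(A,b)
    return p,[np.linalg.norm((np.eye(3)-np.outer(d,d)/(d@d))@(p-o))*1000 for o,d in rays]
E
python3 - <<'E'
from h import *
for n,uv in [('scene',(322,165)),('side',(323,271)),('scene',(302,212)),('side',(331,222)),('scene',(268,264)),('side',(344,184))]: print(n,uv,plane(n,uv,.03).round(3))
print('fork',plane('scene',(381,175),.13).round(3),plane('side',(263,214),.13).round(3))
a=cv2.imread('pics/scene0.png')[140:240,290:410];b=cv2.imread('pics/side0.png')[200:300,235:355]
im=np.hstack([cv2.resize(x,None,fx=3.3,fy=4,interpolation=2) if 0 else cv2.resize(x,(396,330),interpolation=2) for x in(a,b)])
cv2.imwrite('pics/crop0.png',im)
E
```

```text
scene (322, 165) [0.448 0.181 0.03 ]
side (323, 271) [0.445 0.2   0.03 ]
scene (302, 212) [ 0.478 -0.003  0.03 ]
side (331, 222) [0.469 0.01  0.03 ]
scene (268, 264) [ 0.479 -0.191  0.03 ]
side (344, 184) [ 0.469 -0.178  0.03 ]
fork [0.645 0.149 0.13 ] [0.648 0.123 0.13 ]
```

View pics/crop0.png

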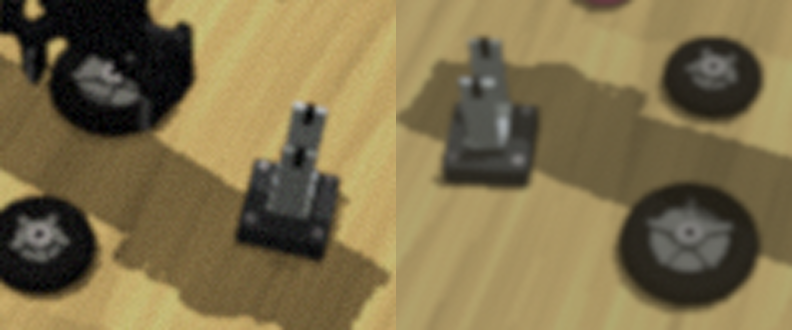

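View pics/wrist0.png

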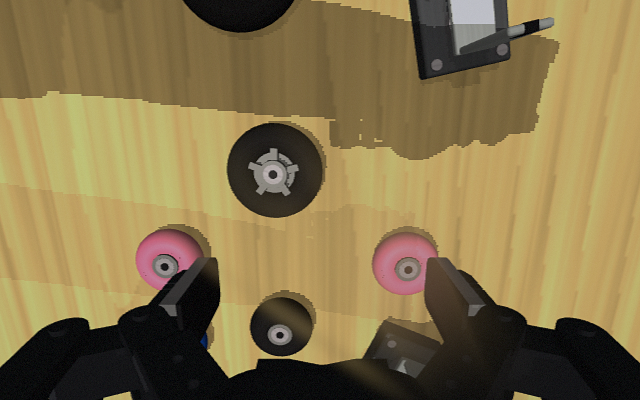

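The crop shows the fork's leg ends at scene (384,172) and (381,186), and at side (262.6,212.7) and (260.2,224.8). The large hub is at side (323.8,270.3). The wrist view shows the medium wheel in the centre, the large wheel at the top edge and the fork's block at top right.

```bash
python3 - <<'E'
from h import *
f=lambda a,b:tri([ray('scene',a),ray('side',b)])
print('far+',f((383.9,172.4),(260.2,224.8)));print('near-',f((380.9,186),(262.6,212.7)))
print('med',f((302.1,210.9),(330.8,220)), 'wrist',plane('wrist',(273,174),.03,get_state()))
print('large',f((322.5,163),(323.8,270.3)),plane('side',(323.8,270.3),.03))
print('large rim width',plane('side',(301.5,273),.015),plane('side',(344.7,273),.015))
print('med rim',plane('side',(316,223),.015),plane('side',(345.6,223),.015))
E
```

```text
far+ (array([0.64500601, 0.16288806, 0.12677464]), [np.float64(2.892608648920197), np.float64(2.892608648920243)])
near- (array([0.65599004, 0.11559117, 0.12569583]), [np.float64(2.8947980887660716), np.float64(2.894798088765973)])
med (array([0.47406803, 0.00073076, 0.02824572]), [np.float64(2.004691669381907), np.float64(2.0046916693816876)]) wrist [0.4747604  0.00442603 0.03      ]
large (array([0.44363345, 0.19305671, 0.02472288]), [np.float64(0.31716244221481193), np.float64(0.3171624422147241)]) [0.44307471 0.19684858 0.03      ]
large rim width [0.50524656 0.21330945 0.015     ] [0.38459131 0.17895515 0.015     ]
med rim [0.51764508 0.01408342 0.015     ] [ 0.4253199  -0.01263932  0.015     ]
```

The rim widths come out at 125 and 96 mm, and the leg spacing at 48 mm, so the identities are confirmed. I'll go above the large wheel with the fingers shut and look again.

apply_moves:
  plan:
    - [[20,-8,0],0]
    - [[45,-19,0],0]
    - [[70,-30,0],0]
    - [[95,-41,0],0]
    - [[120,-51,0],0]
    - [[145,-62,0],0]
    - [[170,-73,0],0]
    - [[186,-79,0],0]
    - [[194,-82,0],0]
    - [[194,-82,0],0]
    - [[194,-82,0],0]
    - [[194,-82,0],0]
  claw: 0

```text
clock: 1.15
tool_pos: [0.4434, 0.1931, 0.2311]
orientation: [[0.001, 1.0, -0.0], [1.0, -0.001, -0.001], [-0.001, -0.0, -1.0]]
wrist_force: [-0.2, 0.4, 0.1]
finger_gap: -0.0
gripper_force: 0.0
```

```bash
python3 - <<'E'
from h import *
s=get_state();im=read_camera('wrist')[:,:,::-1];cv2.imwrite('pics/wrist1.png',im);np.save('s1.npy',s,allow_pickle=True)
print(s['clock'],s['tool_pos'],s['finger_gap'])
E
```

```text
1.15 [0.44338794 0.19312928 0.23110812] -1.9465283634227705e-05
```

View pics/wrist1.png

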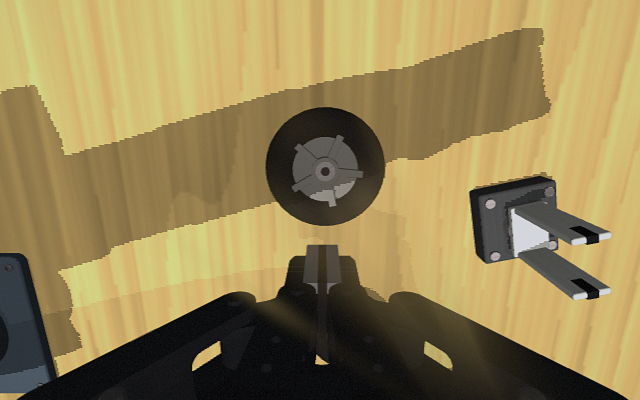

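The hub centre is at (325,172), above the fingertips in the image. The leg ends of the empty fork are at about (590,238) and (591,292).

```bash
python3 - <<'E'
from h import *
s=np.load('s1.npy',allow_pickle=True).item()
print(plane('wrist',(325,172),.03,s), tri([ray('wrist',(325,172),s),ray('side',(323.8,270.3))]))
for p,q,r in[((590,237),(260.2,224.8),(383.9,172.4)),((591,292),(262.6,212.7),(380.9,186))]:print(plane('wrist',p,.13,s),tri([ray('wrist',p,s),ray('side',q),ray('scene',r)]))
E
```

```text
[0.44623891 0.19923403 0.03      ] (array([0.44444534, 0.19913521, 0.03242468]), [np.float64(1.8587956698565027), np.float64(1.8587956698567565)])
[0.64421756 0.16856057 0.13      ] (array([0.64543679, 0.16482258, 0.12677707]), [np.float64(2.8557284476208333), np.float64(4.169555368744987), np.float64(2.1902230708277766)])
[0.65466912 0.12233536 0.13      ] (array([0.65664418, 0.11740913, 0.12565534]), [np.float64(2.9895665376433915), np.float64(4.290986318353886), np.float64(1.9761117398811625)])
```

apply_moves:
  plan:
    - [[1,0,15],0]
    - [[2,0,40],0]
    - [[3,1,65],0]
    - [[4,1,90],0]
    - [[5,2,115],0]
    - [[5,2,138],0]
    - [[5,2,155],0]
    - [[5,2,167],0]
    - [[5,2,173],0]
    - [[5,2,176],0]
    - [[5,2,176],0]
    - [[5,2,176],0]
    - [[5,2,176],0]
    - [[5,2,176],0]

```text
clock: 2.37
tool_pos: [0.446, 0.1993, 0.0566]
orientation: [[-0.0, 1.0, 0.002], [1.0, 0.0, 0.001], [0.001, 0.002, -1.0]]
wrist_force: [-0.5, 0.0, 0.2]
finger_gap: 0.0002
gripper_force: 0.0
```

```bash
python3 - <<'E'
from h import *
s=get_state();im=read_camera('side')[:,:,::-1];a=cv2.resize(im[170:320,220:420],(600,450),interpolation=2);cv2.imwrite('pics/side1.png',a)
print(s['clock'],s['tool_pos'],s['wrist_force'])
E
```

```text
2.3667 [0.44600559 0.19930312 0.05662875] [-0.4681618   0.03874281  0.23530625]
```

View pics/side1.png

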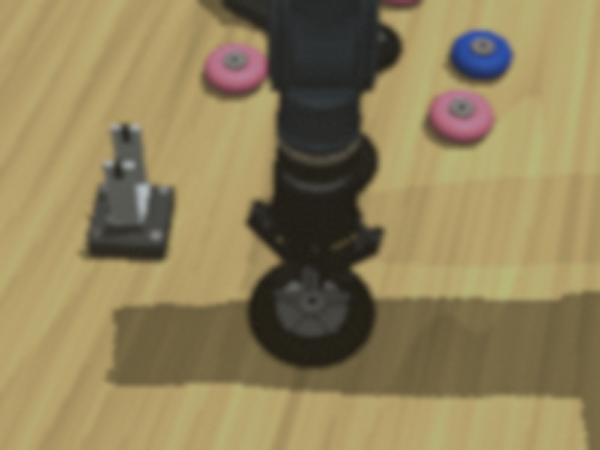

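The fingertips are above the hub, with their tip just behind the hub centre at crop (312,300) as expected from this oblique view. I'll hold here for about 2.5 s.

apply_moves:
  plan:
    - [[0,0,0],0]
    - [[0,0,0],0]
    - [[0,0,0],0]
    - [[0,0,0],0]
    - [[0,0,0],0]
    - [[0,0,0],0]
    - [[0,0,0],0]
    - [[0,0,0],0]
    - [[0,0,0],0]
    - [[0,0,0],0]
    - [[0,0,0],0]
    - [[0,0,0],0]
    - [[0,0,0],0]
    - [[0,0,0],0]
    - [[0,0,0],0]
    - [[0,0,0],0]

```text
clock: 3.75
tool_pos: [0.445, 0.199, 0.0553]
orientation: [[-0.0, 1.0, -0.0], [1.0, 0.0, -0.0], [-0.0, -0.0, -1.0]]
wrist_force: [-0.7, -1.0, 0.5]
finger_gap: -0.0003
gripper_force: 0.0
```

apply_moves:
  plan:
    - [[0,0,0],0]
    - [[0,0,0],0]
    - [[0,0,0],0]
    - [[0,0,0],0]
    - [[0,0,0],0]
    - [[0,0,0],0]
    - [[0,0,0],0]
    - [[0,0,0],0]
    - [[0,0,0],0]
    - [[0,0,0],0]
    - [[0,0,0],0]
    - [[0,0,0],0]
    - [[0,0,0],0]
    - [[0,0,0],0]
    - [[0,0,0],0]
    - [[0,0,0],0]

```text
clock: 5.08
tool_pos: [0.445, 0.199, 0.0553]
orientation: [[0.0, 1.0, -0.0], [1.0, -0.0, 0.0], [0.0, -0.0, -1.0]]
wrist_force: [0.2, 0.0, -0.3]
finger_gap: 0.0002
gripper_force: 0.0
```

apply_moves:
  plan:
    - [[0,0,-15],0]
    - [[0,0,-40],0]
    - [[0,0,-70],0]
    - [[0,0,-100],0]
    - [[0,0,-130],0]
    - [[0,0,-155],0]
    - [[-2,10,-175],0]
    - [[-9,32,-190],0]
    - [[-16,57,-195],0]
    - [[-22,82,-195],0]
    - [[-28,107,-195],0]
    - [[-34,132,-195],0]
    - [[-40,155,-195],0]
    - [[-46,177,-195],0]
    - [[-52,195,-195],0]
    - [[-55,203,-195],0]
    - [[-56,205,-195],0]
    - [[-56,205,-195],0]
    - [[-56,205,-195],0]
    - [[-56,205,-195],0]

```text
clock: 6.75
tool_pos: [0.6493, 0.1434, 0.2508]
orientation: [[-0.001, 1.0, 0.0], [1.0, 0.001, 0.0], [0.0, 0.0, -1.0]]
wrist_force: [-0.6, 0.2, -0.4]
finger_gap: 0.0001
gripper_force: 0.0
```

```bash
python3 - <<'E'
from h import *
s=get_state();im=read_camera('wrist')[:,:,::-1];cv2.imwrite('pics/wrist2.png',im);np.save('s2.npy',s,allow_pickle=True)
print(s['clock'],s['tool_pos'],s['finger_gap'])
E
```

```text
6.75 [0.64933187 0.14342539 0.2507689 ] 0.00012653027081868133
```

View pics/wrist2.png

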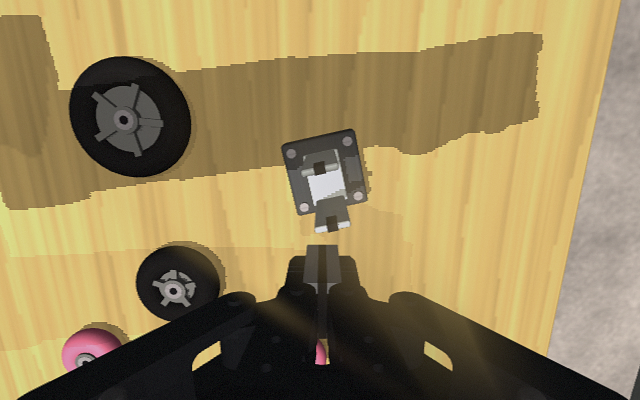

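The leg end faces are at (320,169) and (333,226), just above the fingertips in the image.

```bash
python3 - <<'E'
from h import *
s=np.load('s2.npy',allow_pickle=True).item();s1=np.load('s1.npy',allow_pickle=True).item()
for p,q in[((320,169),(590,237)),((333,226),(591,292))]:print(plane('wrist',p,.13,s),tri([ray('wrist',p,s),ray('wrist',q,s1)]))
E
```

```text
[0.64772256 0.16717701 0.13      ] (array([0.64775011, 0.16663224, 0.12569933]), [np.float64(0.23038808470933267), np.float64(0.23038808470929067)])
[0.65811726 0.12084641 0.13      ] (array([0.65831462, 0.11961585, 0.12581699]), [np.float64(0.2514675250643392), np.float64(0.25146752506431347)])
```

The fork centre is at (0.652, 0.143), with its top at 0.126 to 0.130 m. The TCP goes to z = 0.155.

apply_moves:
  plan:
    - [[0,1,10],0]
    - [[0,2,25],0]
    - [[0,3,42],0]
    - [[0,3,58],0]
    - [[0,3,72],0]
    - [[0,3,83],0]
    - [[0,3,90],0]
    - [[0,3,94],0]
    - [[0,3,96],0]
    - [[0,3,96],0]
    - [[0,3,96],0]
    - [[0,3,96],0]
    - [[0,3,96],0]
    - [[0,3,96],0]

```text
clock: 7.97
tool_pos: [0.6534, 0.143, 0.1551]
orientation: [[0.0, 1.0, 0.001], [1.0, -0.0, 0.0], [0.0, 0.001, -1.0]]
wrist_force: [1.3, -0.7, -0.8]
finger_gap: 0.0002
gripper_force: 0.0
```

```bash
python3 - <<'E'
from h import *
s=get_state()
a,b=read_camera('scene'),read_camera('side')
im=np.hstack([cv2.resize(a[110:230,320:440],(400,400),interpolation=2),cv2.resize(b[150:270,200:320],(400,400),interpolation=2)])[:,:,::-1]
cv2.imwrite('pics/c2.png',im);print(s['clock'],s['tool_pos'])
E
```

```text
7.9667 [0.65344612 0.14302548 0.15507955]
```

View pics/c2.png

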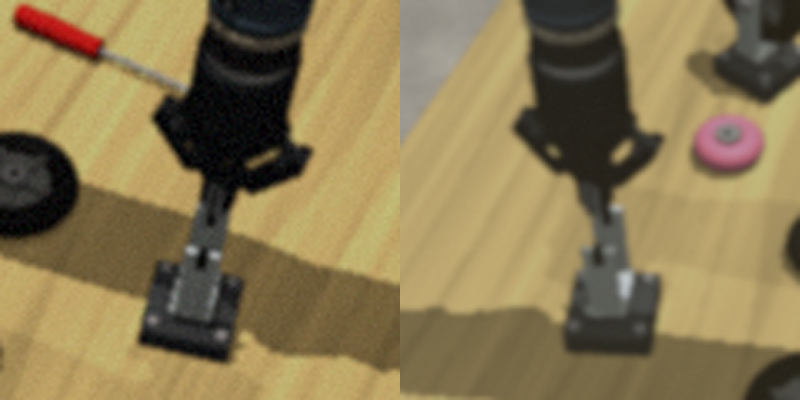

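Both views show the tips over the gap between the leg ends without touching: scene crop (205,215), side crop (602,215). I'll hold, then raise.

apply_moves:
  plan:
    - [[0,0,0],0]
    - [[0,0,0],0]
    - [[0,0,0],0]
    - [[0,0,0],0]
    - [[0,0,0],0]
    - [[0,0,0],0]
    - [[0,0,0],0]
    - [[0,0,0],0]
    - [[0,0,0],0]
    - [[0,0,0],0]
    - [[0,0,0],0]
    - [[0,0,0],0]
    - [[0,0,0],0]
    - [[0,0,0],0]
    - [[0,0,0],0]
    - [[0,0,0],0]

```text
clock: 9.4
tool_pos: [0.653, 0.143, 0.1543]
orientation: [[0.0, 1.0, -0.0], [1.0, -0.0, 0.0], [0.0, -0.0, -1.0]]
wrist_force: [-0.1, -0.3, 0.2]
finger_gap: 0.0003
gripper_force: 0.0
```

apply_moves:
  plan:
    - [[0,0,0],0]
    - [[0,0,0],0]
    - [[0,0,0],0]
    - [[0,0,0],0]
    - [[0,0,0],0]
    - [[0,0,0],0]
    - [[0,0,0],0]
    - [[0,0,0],0]
    - [[0,0,0],0]
    - [[0,0,0],0]
    - [[0,0,0],0]
    - [[0,0,0],0]
    - [[0,0,0],0]
    - [[0,0,0],0]
    - [[0,0,0],0]
    - [[0,0,0],0]

```text
clock: 10.73
tool_pos: [0.653, 0.143, 0.1543]
orientation: [[-0.0, 1.0, -0.0], [1.0, 0.0, -0.0], [-0.0, -0.0, -1.0]]
wrist_force: [0.0, -0.5, 0.1]
finger_gap: -0.0002
gripper_force: 0.0
```

apply_moves:
  plan:
    - [[0,0,-10],0]
    - [[0,0,-30],0]
    - [[0,0,-55],0]
    - [[0,0,-80],0]
    - [[-4,-10,-100],0]
    - [[-10,-25,-120],0]
    - [[-18,-42,-140],0]
    - [[-26,-60,-160],0]
    - [[-34,-78,-175],0]
    - [[-40,-92,-186],0]
    - [[-43,-100,-190],0]
    - [[-43,-102,-190],0]
    - [[-43,-102,-190],0]
    - [[-43,-102,-190],0]
    - [[-43,-102,-190],0]
    - [[-43,-102,-190],0]

```text
clock: 12.07
tool_pos: [0.5512, 0.1002, 0.3426]
orientation: [[-0.0, 1.0, -0.003], [1.0, 0.0, -0.0], [-0.0, -0.003, -1.0]]
wrist_force: [1.0, 1.2, -0.0]
finger_gap: -0.0001
gripper_force: 0.0
```

```bash
python3 -c "
from rig import *
print(get_state()['tool_pos'],close_job())"
```

```text
the job is handed in; nothing more can be done
[0.5512084  0.10022089 0.34261549] None
```

The arm pointed at the largest wheel and then at the empty fork, about 25 mm above each for over two seconds, touched nothing, and finished with the fingertips raised to 0.34 m and clear; the job is handed in.

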